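# Make up a driver kit and a junior kit at the club-building bench

### The arm

A 6-joint arm with a two-finger parallel gripper is mounted at the origin on the work surface. World frame = base frame: x ahead of the robot, y to its left, z up, the work surface at z = 0. Lengths are in m, angles in rad, forces in N, time in s.
With the tool pointing down it reaches from about 0.3 to 0.95 m from the base axis. Payload 3.1 kg.
Tool frame: the origin (TCP) lies between the finger pads; the fingertips stand 11 mm ahead of it and the grasp point (between the pads) lies 8 mm behind it (tip_extent is the distance from the TCP to the fingertips, in m); z points along the fingers, y is the line along which they close (so a half turn about z gives the same grasp; the last joint's range is limited). The gripper opens to 85 mm and grips with 20 to 120 N. Pads are 22 mm wide; open, the fingers measure 114 mm over their backs; the gripper's body (76 mm by 85 mm) begins 54 mm behind the grasp point. The pads swing forward as they close: fully open they stand 13 mm farther back than shut.
Start: joints at [-1.313, 0.308, 1.634, -0, 1.2, -0.07], TCP at [0.201, -0.592, 0.242] pointing down, gripper open.
Joint ranges: [-3.06, 3.06], [-0.79, 1.96], [0.05, 2.63], [-1.19, 4.34], [0.05, 2.64], [-2.94, 2.94]. Speed limits (rad/s): [2.79, 2.79, 3.14, 3.14, 3.14, 3.14].

### API

Orientations are given as a 3x3 rotation matrix whose columns are the frame's x, y, z axes.
In Python, from cell import sense, get_image, get_calibration, sign_off, tip_extent gives the robot as it stands.
- The arm moves only by the shell command python3 -m inch 'ROWS' [OPENING] [FORCE]. ROWS is JSON, a list of rows, each a list of 2 entries, a list of its own where there are three numbers: the shift along the world's x, y, z in m, then the turn about the world's z in rad. In form: [[[tx, ty, tz], spin], ...]. A call has 1 to 12 rows; each row is the pose to reach, as a shift and turn from the pose commanded when the call began; what a row does not reach only later rows make up. A row lasts 1/10 s, in which the tool goes at most 50 mm and 8.59 degrees, less where a joint would pass 70% of its speed; a pose out of reach is approached as far as the arm can. A call with a gripper value outside its range is refused whole. OPENING is the opening, from -1 (shut) to 1 (fully open), set as the call begins (- or left out, the last holds). The fingers move at their own pace and stop on an object; FORCE is the grip in N (left out, the last holds). Time passes only in rows, so rows that repeat a pose let the fingers close. It gives the time, the measured TCP pose, the force, the opening and the grip force at its end, in the units of the state.
- sense(): the state, without advancing time (a new reading comes with each control period).
- get_image(name): name is "scene" or "side" or "wrist"; returns the picture (480x640x3 uint8, red, green, blue); there is no depth.
- get_calibration(name): a dict with "mtx" (3x3 intrinsics, pixels), "k1" (the pictures are not rectified: a ray, as slopes to the right and down, at radius r is drawn at 1 + k1 r^2 times it, then the intrinsics apply), "origin" and "orientation" of the camera in the world. Camera axes: x right, y up, looking along -z (the intrinsics and any distortion apply to the point x, -y, -z); pixel columns grow to the right and rows downward; lengths in m; the calibration is good to about 2 mm. A picture is of the moment at which its call begins: read the wrist's pose just before it. get_calibration takes no time and is no camera call; for the wrist camera it gives the pose at the moment of the call.
- sign_off(): hands the job in; it is judged then, once.
The state is a dict: "clock": time; "qpos": joint angles; "joint_vel": joint speeds; "tau": joint torques, N m; "eef_pos": TCP position; "ee_rot": TCP orientation; "ft_force": force on the tool from outside, world axes, zero at the start; "wrist_torque": the same for the moment, N m; "finger_gap": finger opening in m; "gripper_force": force on a finger pad.
Only numpy, scipy, OpenCV 4.12 (cv2) and the standard library are available. Lean on these libraries where they do the work, as an engineer would, in place of code of your own. Each camera call takes 0.05 s, during which the arm holds its last target. There are 200 camera calls.

### The job

Make up two build kits from the stock on the grey bench mat. In the long kit tray goes the driver kit: the long white grip, the collared hosel adapter standing upright on its collar, and the round steel weight lying flat; in the shorter, wider tray goes the junior kit: the short white grip and the longer of the two graphite shaft offcuts. Each part rests on the tray floor, not on a wall or on another part, and the plain short sleeve and the shorter offcut stay where they are.

Things in the scene. Friction and masses are not known exactly. Their poses are not given: they have to be found in the camera images.
- long_tray: Open mid-grey sheet-metal kit tray, fixed to the bench, 290 x 130 mm inside (298 x 138 mm outside), walls 4 mm thick and 25 mm high, floor 4 mm thick. Origin: centre of its underside; x along its length, y across, z up (inner floor at z = 4 mm). Lies with its length roughly away from the robot, at the left or right side of the bench; which tray is on which side changes.
- short_tray: Open mid-grey sheet-metal kit tray, fixed to the bench, 190 x 150 mm inside (198 x 158 mm outside), walls 4 mm thick and 25 mm high, floor 4 mm thick. Origin: centre of its underside; x along its length, y across, z up (inner floor at z = 4 mm). Lies with its length roughly away from the robot, at the left or right side of the bench; which tray is on which side changes.
- long_grip: Long white rubber grip, a straight no-taper round bar 260 mm long, 28 mm diameter, with faint moulded rings, 60 g; lying on the bench; slightly faceted so it does not roll. Origin: on its axis at mid-length (centre of mass, 14 mm above what it lies on); x along its length.
- short_grip: Short white rubber grip, as the long one but 160 mm long, 28 mm diameter, 40 g. Origin: on its axis at mid-length, 14 mm above what it lies on; x along its length.
- long_offcut: Longer graphite shaft offcut, black tube 140 mm long, 15 mm diameter, 26 g; lying; does not roll. Origin: on its axis at mid-length, 7.5 mm above what it lies on; x along its length.
- adapter: Satin steel driver hosel adapter standing upright: a collar 22 mm diameter and 6 mm high at the foot, above it a sleeve 14 mm diameter up to 46 mm total height, 35 g. Origin: centre of its underside; z up its axis.
- weight: Satin steel head weight: a round disc 26 mm diameter, 12 mm high, lying flat, with a small dark socket in its top, 45 g. Origin: centre of its underside; z up.
- plain_sleeve: Plain short satin steel sleeve without collar, 14 mm diameter, 24 mm high, standing upright. Belongs to neither kit: stays where it is. Origin: centre of its underside; z up.
- short_offcut: Shorter graphite shaft offcut, black tube 70 mm long, 15 mm diameter, lying. Belongs to neither kit: stays where it is. Origin: on its axis at mid-length; x along its length.
Things that resemble listed ones, but are neither listed nor needed, are in the scene too. Leave any blue or brown look-alike of the weight alone.

How it is judged:
By the outcome, as a careful person would: the job done as asked, in the order asked, and still so for the second after the job is handed in, with the robot touching nothing.
It also fails if it takes over 115 s, if anything falls off the work surface, if the arm or the gripper's body presses on something with over 40 N, if the wrist force passes 120 N, or if a joint passes its speed limit or range.

## Working session

There is one attempt and no reset: what is moved stays moved. The work goes in short steps, Python scripts to look and compute and a shell command to move; the robot and the scene stay as the last step left them, time stands still between calls to the robot, and variables do not carry over. Pictures are saved under pics/ and viewed, at most 14 in all, crops included, and the job is handed in when it is done.

```bash
mkdir -p pics; ls
cat > h.py <<'E'
import numpy as np, cv2
from cell import sense, get_image, get_calibration
def snap(n,f):
    c=get_calibration(n); im=get_image(n); cv2.imwrite('pics/'+f+'.png',im[:,:,::-1]); np.save('pics/'+f+'.npy',c,allow_pickle=True); return im,c
def load(f): return cv2.imread('pics/'+f+'.png'), np.load('pics/'+f+'.npy',allow_pickle=True).item()
def ray(c,uv,z):
    k=c['k1']; p=cv2.undistortPoints(np.float64(uv).reshape(-1,1,2),np.float64(c['mtx']),np.array([k,0,0,0.]))[:,0]
    d=np.c_[p[:,0],-p[:,1],-np.ones(len(p))]@np.array(c['orientation']).T
    o=np.array(c['origin']); return o+d*((z-o[2])/d[:,2:3])
def proj(c,P):
    q=(np.atleast_2d(P)-np.array(c['origin']))@np.array(c['orientation']); s=np.c_[q[:,0],-q[:,1]]/-q[:,2:3]
    s=s*(1+c['k1']*(s**2).sum(1,keepdims=True)); m=np.array(c['mtx']); return s@m[:2,:2].T+m[:2,2]
E
python3 - <<'E'
from h import *
from cell import tip_extent
np.set_printoptions(precision=3,suppress=True)
for n in('scene','side','wrist'):
    im,c=snap(n,n+'0'); print(n,c)
print(sense(),tip_extent)
E
```

```text
pics
scene {'mtx': array([[585.36 ,   0.   , 324.552],
       [  0.   , 585.36 , 238.155],
       [  0.   ,   0.   ,   1.   ]]), 'k1': -0.02919884282728687, 'origin': array([1.107, 0.083, 0.951]), 'orientation': array([[-0.153, -0.82 ,  0.551],
       [ 0.988, -0.123,  0.092],
       [-0.008,  0.558,  0.83 ]])}
side {'mtx': array([[475.056,   0.   , 322.181],
       [  0.   , 475.056, 242.51 ],
       [  0.   ,   0.   ,   1.   ]]), 'k1': -0.08344701450067925, 'origin': array([ 0.271, -0.482,  0.684]), 'orientation': array([[ 0.873,  0.378, -0.308],
       [-0.487,  0.675, -0.555],
       [-0.002,  0.634,  0.773]])}
wrist {'mtx': array([[373.37 ,   0.   , 320.815],
       [  0.   , 373.37 , 241.147],
       [  0.   ,   0.   ,   1.   ]]), 'k1': -0.03256918100800718, 'origin': array([ 0.27 , -0.569,  0.372]), 'orientation': array([[ 0.322,  0.908,  0.268],
       [-0.947,  0.309,  0.09 ],
       [-0.001, -0.283,  0.959]])}
{'clock': 0.15, 'qpos': array([-1.313,  0.309,  1.635,  0.   ,  1.2  , -0.07 ]), 'joint_vel': array([-0.001, -0.002, -0.003, -0.001, -0.   ,  0.   ]), 'tau': array([  0.   , -41.58 , -27.715,  -0.   ,   0.006,   0.   ]), 'eef_pos': array([ 0.201, -0.591,  0.241]), 'ee_rot': array([[ 0.947,  0.322, -0.   ],
       [ 0.322, -0.947,  0.002],
       [ 0.   , -0.002, -1.   ]]), 'ft_force': array([0.372, 0.022, 0.68 ]), 'wrist_torque': array([ 0.022, -0.031,  0.022]), 'gripper_force': 0.0, 'finger_gap': 0.08530095290818593} 0.011
```

View pics/scene0.png

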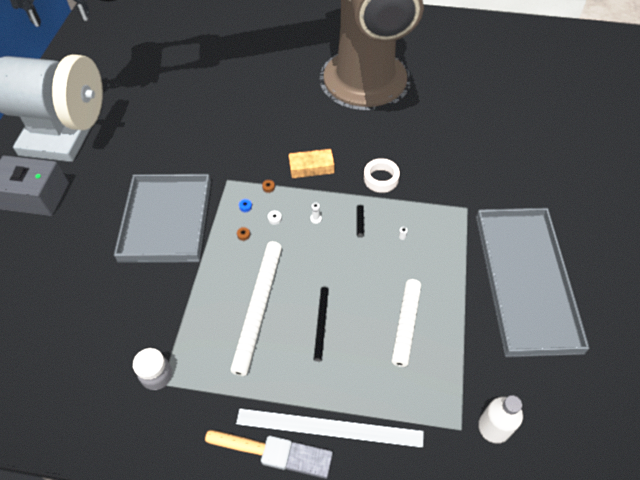

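View pics/side0.png

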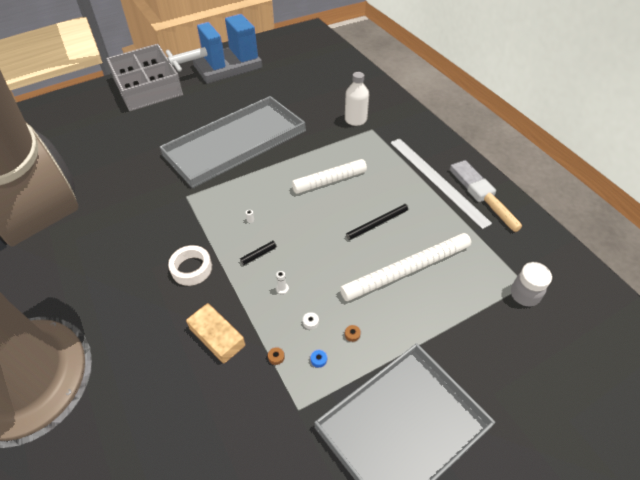

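The scene view shows these candidates:
- **Weight:** the silver disc at (275,217). The brown discs at (268,186) and (243,233) and the blue one at (245,205) are look-alikes.
- **Adapter:** the collared part at (316,213). The plain sleeve is at (403,232).
- **Long grip:** (257,308). The short grip is at (408,322), and the ruler at (330,428) is another white bar.
- **Long offcut:** (321,323). The short offcut is at (360,221).
- **Trays:** long tray on the right at (532,282), short tray on the left at (163,217).

The side view agrees: weight (311,321), adapter (281,282), sleeve (249,216), long grip (406,267). Next I'll measure all of them and make one close crop.

```bash
cat > m.py <<'E'
from h import *
np.set_printoptions(precision=4,suppress=True)
def bars(f,seeds):
    im,c=load(f); g=cv2.cvtColor(im,cv2.COLOR_BGR2GRAY)
    for n,(uv,z,w) in seeds.items():
        m=((g>185) if w else (g<60)).astype(np.uint8)
        k,lab,st,_=cv2.connectedComponentsWithStats(m)
        u,v=uv; win=lab[v-3:v+4,u-3:u+4]; l=np.bincount(win[win>0]).argmax()
        ys,xs=np.where(lab==l); r=cv2.minAreaRect(np.c_[xs,ys].astype(np.float32))
        b=cv2.boxPoints(r); e=np.linalg.norm(b-np.roll(b,-1,0),axis=1); i=np.argmin(e)
        ends=np.array([(b[i]+b[(i+1)%4])/2,(b[(i+2)%4]+b[(i+3)%4])/2]); P=ray(c,ends,z)
        d=P[1]-P[0]; print(f,n,'ctr',P.mean(0),'len',np.linalg.norm(d),'yaw',np.degrees(np.arctan2(d[1],d[0]))%180,'px',ends.ravel(),len(xs))
def blobs(f,pts,z,thr=150):
    im,c=load(f); g=cv2.cvtColor(im,cv2.COLOR_BGR2GRAY)
    for n,(u,v) in pts.items():
        s=g[v-22:v+23,u-16:u+17]; m=(s>thr+20).astype(np.uint8)
        k,lab,st,ce=cv2.connectedComponentsWithStats(m)
        for j in range(1,k):
            if st[j,4]>15:
                x,y,w,h,a=st[j]; print(f,n,'bbox',x+u-16,y+v-22,w,h,a)
if __name__=='__main__':
    bars('scene0',{'LG':((257,308),.014,1),'SG':((408,322),.014,1),'LO':((321,323),.0075,0),'SO':((360,221),.0075,0)})
    bars('side0',{'LG':((406,267),.014,1),'SG':((330,177),.014,1),'LO':((378,221),.0075,0),'SO':((258,252),.0075,0)})
    blobs('scene0',{'W':(275,217),'A':(316,213),'S':(403,232)},0)
    blobs('side0',{'W':(311,321),'A':(281,282),'S':(249,216)},0)
    a=load('scene0')[0][170:250,230:420]; b=load('side0')[0][200:375,230:370]
    a=cv2.resize(a,None,fx=4,fy=4,interpolation=cv2.INTER_CUBIC); b=cv2.resize(b,None,fx=1.6,fy=1.6)
    o=np.zeros((600,760+0,3),np.uint8); o[:320,:760]=a; o[320:320+280,:224]=b
    s=load('scene0')[0]; t=np.hstack([s[165:270,110:215],s[200:360,470:600][:105*0+160,:][::1][:105]]) ; t=cv2.resize(t,None,fx=2.2,fy=2.2); o[320:320+t.shape[0],230:230+t.shape[1]]=t
    cv2.imwrite('pics/crop1.png',o)
E
python3 m.py
```

```text
scene0 LG ctr [ 0.6158 -0.0056  0.014 ] len 0.5189557473602616 yaw 89.44202451720994 px [183.48 278.64 466.7  319.1 ] 40443
scene0 SG ctr [ 0.6158 -0.0056  0.014 ] len 0.5189557473602616 yaw 89.44202451720994 px [183.48 278.64 466.7  319.1 ] 40443
scene0 LO ctr [0.6582 0.0001 0.0075] len 0.14030209310047156 yaw 3.7094316650204275 px [324.7574 287.0773 317.445  358.7393] 491
scene0 SO ctr [0.426  0.0412 0.0075] len 0.06604814512861143 yaw 6.886905797050533 px [360. 206. 360. 233.] 174
side0 LG ctr [ 0.6498 -0.1181  0.014 ] len 0.27257319958143206 yaw 178.14933534330245 px [341.8763 293.2216 470.1959 236.1907] 2295
side0 SG ctr [0.6422 0.1506 0.014 ] len 0.16971574103151033 yaw 175.75537649318818 px [366.2496 162.7842 292.4072 186.2796] 1054
side0 LO ctr [ 0.6606 -0.0054  0.0075] len 0.13754517344031214 yaw 3.302988012210733 px [407.0001 208.     349.4001 236.8   ] 230
side0 SO ctr [0.4285 0.036  0.0075] len 0.0683583382948721 yaw 7.028170381366095 px [275.0764 245.1401 242.8471 262.7197] 138
scene0 W bbox 259 195 33 45 1476
scene0 A bbox 300 191 33 45 1439
scene0 S bbox 387 210 33 45 1477
side0 W bbox 295 299 33 45 1438
side0 A bbox 265 260 33 45 1405
side0 S bbox 233 194 33 45 1452
```

View pics/crop1.png

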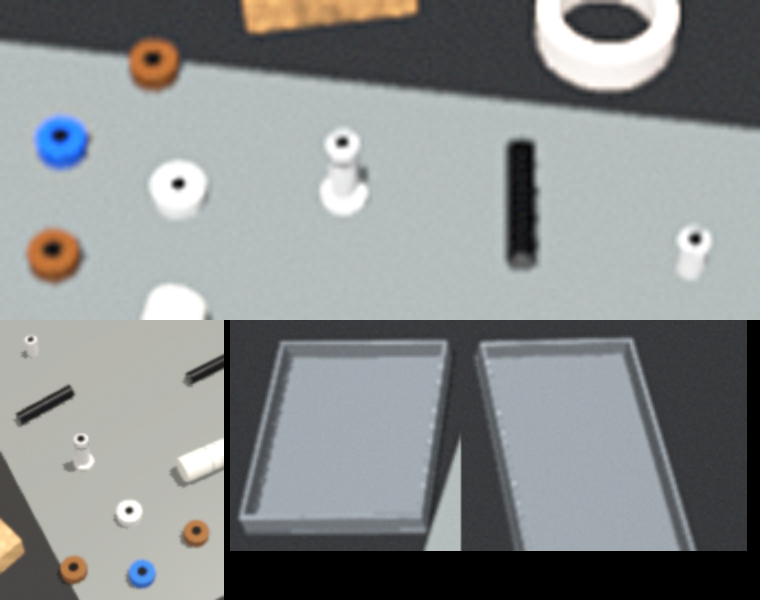

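The crop confirms the choice. The collared adapter is at scene px (316,205–218), the silver disc at (274.5,216), and the sleeve at (403,230) has no collar. The mat also passed my white threshold, so I'll refine that and measure the trays.

```bash
cat > m2.py <<'E'
from h import *
np.set_printoptions(precision=4,suppress=True)
def comp(m,u,v,r=3):
    k,lab,st,ce=cv2.connectedComponentsWithStats(m.astype(np.uint8)); w=lab[v-r:v+r+1,u-r:u+r+1]; w=w[w>0]
    return (lab==np.bincount(w).argmax()) if len(w) else None
def bar(f,n,uv,z,t,w):
    im,c=load(f); g=im.min(2) if w else im.max(2); m=comp(g>t if w else g<t,*uv); ys,xs=np.where(m)
    b=cv2.boxPoints(cv2.minAreaRect(np.c_[xs,ys].astype(np.float32))); i=np.argmin(np.linalg.norm(b-np.roll(b,-1,0),axis=1))
    e=np.array([(b[i]+b[(i+1)%4])/2,(b[(i+2)%4]+b[(i+3)%4])/2]); P=ray(c,e,z); d=P[1]-P[0]
    print(f,n,P.mean(0),'len %.3f yaw %.1f'%(np.linalg.norm(d),(np.degrees(np.arctan2(d[1],d[0]))+90)%180-90),e.ravel(),len(xs))
def tray(f,n,uv,lo,hi):
    im,c=load(f); g=cv2.GaussianBlur(im.max(2),(3,3),0); m=comp((g>lo)&(g<hi),*uv)
    h=cv2.convexHull(np.argwhere(m)[:,::-1].astype(np.int32)); a=cv2.approxPolyDP(h,4,True)[:,0]
    print(f,n,m.sum(),a.tolist()); print(ray(c,a,.025)[:,:2].tolist())
if __name__=='__main__':
    a,_=load('scene0'); print('mat',a[270,350],'grip',a[308,257],a[322,408],'tray',a[217,163],a[280,530],'black',a[400,80])
    a,_=load('side0'); print('mat',a[200,300],'grip',a[267,406],'tray',a[140,235],a[430,400],'black',a[120,60])
    for t in(215,225):
        bar('scene0','LG',(257,308),.014,t,1); bar('scene0','SG',(408,322),.014,t,1)
        bar('side0','LG',(406,267),.014,t-15,1); bar('side0','SG',(330,177),.014,t-15,1)
    for n,uv,uu in(('short',(163,217),(400,430)),('long',(530,280),(235,140))):
        tray('scene0',n,uv,75,190); tray('side0',n,uu,75,165)
    for n,s,d,z in(('A top',(315.75,205.2),(280.8,273.5),.046),('W top',(274.5,216),(310.5,320),.012),('S top',(403.5,229.8),(249,212),.024)):
        print(n,ray(load('scene0')[1],s,z),ray(load('side0')[1],d,z))
E
python3 m2.py
```

```text
mat [188 189 181] grip [255 255 255] [255 255 255] tray [180 171 164] [177 171 164] black [62 59 60]
mat [174 182 180] grip [255 255 255] tray [168 170 168] [196 199 199] black [64 67 69]
scene0 LG [ 0.6419 -0.1199  0.014 ] len 0.273 yaw -1.6 [273.9943 240.7206 236.9456 374.096 ] 2074
scene0 SG [0.6366 0.1497 0.014 ] len 0.173 yaw -5.0 [414.6065 278.9269 398.4546 365.8987] 1343
side0 LG [ 0.6503 -0.1182  0.014 ] len 0.268 yaw -1.9 [469.3815 236.6083 343.4743 292.567 ] 1977
side0 SG [0.6436 0.1512 0.014 ] len 0.164 yaw -4.6 [365.662  162.9182 294.0321 185.3025] 861
scene0 LG [ 0.642  -0.1197  0.014 ] len 0.271 yaw -1.6 [274.0491 241.0137 237.011  373.8397] 2000
scene0 SG [0.6358 0.1497 0.014 ] len 0.171 yaw -4.6 [414.2154 279.0383 398.9545 364.8808] 1304
side0 LG [ 0.6507 -0.1181  0.014 ] len 0.267 yaw -1.9 [469.3835 236.6086 343.7729 292.2589] 1861
side0 SG [0.6434 0.1518 0.014 ] len 0.163 yaw -4.7 [365.2741 162.8814 293.9549 185.0696] 797
scene0 short 45384 [[468, 209], [461, 430], [150, 390], [132, 369], [113, 255], [132, 174], [271, 179]]
[[0.3822370675135005, 0.24961391246066486], [0.8186745522600085, 0.24730900781723783], [0.8303512104060156, -0.2556118428065441], [0.8003035598948214, -0.29686388683191195], [0.589483020854431, -0.4077982645440962], [0.3933283021593287, -0.43896779667804137], [0.36450626552566867, -0.1504279474845706]]Traceback (most recent call last):
  File "m2.py", line 22, in <module>
    tray('scene0',n,uv,75,190); tray('side0',n,uu,75,165)
                                ~~~~^^^^^^^^^^^^^^^^^^^^^
  File "m2.py", line 13, in tray
    h=cv2.convexHull(np.argwhere(m)[:,::-1].astype(np.int32)); a=cv2.approxPolyDP(h,4,True)[:,0]
cv2.error: OpenCV(4.12.0) /io/opencv/modules/imgproc/src/convhull.cpp:143: error: (-215:Assertion failed) total >= 0 && (depth == CV_32F || depth == CV_32S) in function 'convexHull'
```

```bash
cat > m3.py <<'E'
from m2 import *
def tr(f,n,box,lo=85,zt=.025):
    im,c=load(f); x0,y0,x1,y1=box; g=cv2.GaussianBlur(im.max(2),(3,3),0); m=np.zeros(g.shape,bool); m[y0:y1,x0:x1]=g[y0:y1,x0:x1]>lo
    m=comp(m,(x0+x1)//2,(y0+y1)//2); h=cv2.convexHull(np.argwhere(m)[:,::-1].astype(np.int32)); a=cv2.approxPolyDP(h,3,True)[:,0]
    print(f,n,m.sum()); print(np.c_[a,ray(c,a,zt)[:,:2],ray(c,a,0)[:,:2]])
tr('scene0','short',(100,165,211,270)); tr('scene0','long',(472,195,600,365))
tr('side0','long',(150,90,310,190))
for n,s,d,z in(('A top',(315.75,205.2),(280.8,273.5),.046),('W top',(274.5,216),(310.5,320),.012),('S top',(403.5,229.8),(249,212),.024)):
    print(n,ray(load('scene0')[1],s,z),ray(load('side0')[1],d,z))
E
python3 m3.py
```

```text
scene0 short 7617
[[210.     269.       0.5918  -0.2182   0.5779  -0.2263]
 [117.     261.       0.6011  -0.3956   0.5874  -0.4086]
 [113.     254.       0.5873  -0.4086   0.5733  -0.4219]
 [133.     174.       0.393   -0.4369   0.3737  -0.4509]
 [209.     175.       0.3727  -0.2794   0.3529  -0.2892]]
scene0 long 11899
[[583.     354.       0.6608   0.4478   0.6487   0.4576]
 [505.     356.       0.6836   0.3171   0.6722   0.3234]
 [476.     218.       0.402    0.2655   0.383    0.2704]
 [479.     209.       0.379    0.2711   0.3593   0.2762]
 [548.     208.       0.3562   0.4063   0.3359   0.415 ]
 [589.     347.       0.6463   0.459    0.6338   0.4691]]
side0 long 6599
[[305.     122.       0.6733   0.3209   0.6885   0.3514]
 [305.     131.       0.6577   0.2914   0.6724   0.3208]
 [194.     187.       0.38     0.242    0.3842   0.2694]
 [159.     147.       0.3542   0.4014   0.3573   0.4349]
 [269.      95.       0.6477   0.461    0.662    0.4967]]
A top [[ 0.433  -0.0458  0.046 ]] [[ 0.4338 -0.0487  0.046 ]]
W top [[ 0.4463 -0.1274  0.012 ]] [[ 0.4437 -0.1323  0.012 ]]
S top [[0.4503 0.1278 0.024 ]] [[0.4495 0.1252 0.024 ]]
```

Measured so far:

| Item | Centre (x, y) m | Yaw | Check |
|---|---|---|---|
| Long tray | (0.513, 0.363) | ≈11° | sides 0.295 × 0.137 m, matches |
| Short tray | (0.480, -0.344) | ≈8° | sides 0.196 × 0.159 m, matches |
| Long grip | ≈(0.646, -0.119) | -1.8° | |
| Short grip | ≈(0.640, 0.150) | -4.7° | |
| Long offcut | ≈(0.659, -0.003) | 3.5° | |
| Adapter | (0.433, -0.047) | | |
| Weight | (0.445, -0.130) | | |

Now I'll move above the long grip.

```bash
python3 -m inch '[[[0.02,0.02,0],-0.03],[[0.05,0.05,0],-0.09],[[0.085,0.085,0],-0.15],[[0.12,0.12,0],-0.21],[[0.155,0.155,0],-0.27],[[0.19,0.19,0],-0.33],[[0.225,0.225,0],-0.36],[[0.26,0.26,0],-0.36],[[0.295,0.295,0],-0.36],[[0.33,0.33,0],-0.36],[[0.365,0.365,0],-0.36],[[0.4,0.4,0],-0.36]]'
python3 -m inch '[[[0.03,0.035,-0.03],0],[[0.04,0.06,-0.06],0],[[0.045,0.072,-0.08],0],[[0.045,0.072,-0.08],0],[[0.045,0.072,-0.08],0]]'
cat > look.py <<'E'
import sys
from m2 import *
f=sys.argv[1]; c0=snap('wrist',f); s=sense(); R=np.array(s['ee_rot'])
print('t',round(s['clock'],2),'tcp',np.array(s['eef_pos']),'yaw',np.degrees(np.arctan2(R[1,0],R[0,0])),'gap',s['finger_gap'],'tcp px',proj(load(f)[1],s['eef_pos']))
E
python3 look.py w1
```

```text
clock: 1.35
eef_pos: [0.6022, -0.19, 0.2419]
ee_rot: [[0.999, -0.032, -0.0], [-0.032, -0.999, -0.0], [-0.0, 0.0, -1.0]]
ft_force: [0.1, 0.0, 0.4]
finger_gap: 0.0854
gripper_force: 0.0
clock: 1.85
eef_pos: [0.6458, -0.1198, 0.1618]
ee_rot: [[1.0, -0.031, -0.002], [-0.031, -1.0, -0.0], [-0.002, 0.0, -1.0]]
ft_force: [0.1, -0.4, -0.0]
finger_gap: 0.0851
gripper_force: 0.0
t 1.9 tcp [ 0.6466 -0.1207  0.1632] yaw -1.8611368109207358 gap 0.0855631376075433 tcp px [[320.8669 324.0182]]
```

View pics/w1.png

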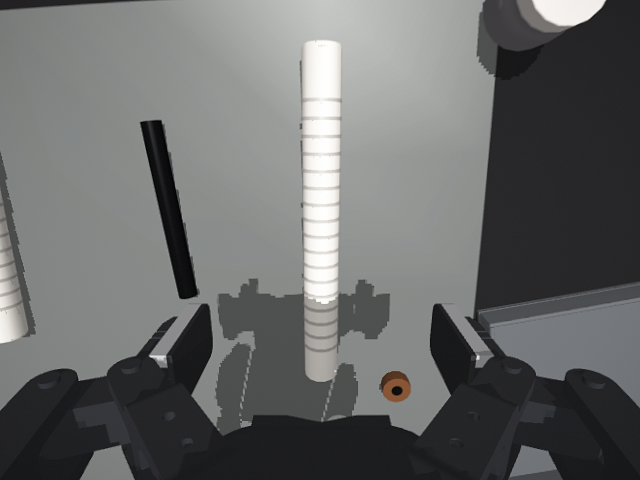

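The wrist view shows the long grip lined up between the fingers, with ends at about (322,41) and (320,380). The long offcut's ends are at (151,121) and (188,297).

Run:
```python
from m2 import *
c=load('w1')[1]
for n,e,z in(('LG',[(322,42),(320,376)],.014),('LO',[(151,122),(188,296)],.0075)):
    P=ray(c,e,z); d=P[1]-P[0]; print(n,P,P.mean(0),np.linalg.norm(d),np.degrees(np.arctan2(-d[1],-d[0])))
```

```text
LG [[ 0.7764 -0.1256  0.014 ]
 [ 0.5127 -0.1159  0.014 ]] [ 0.6446 -0.1208  0.014 ] 0.26385452493325406 -2.121709942475154
LO [[ 0.729   0.0013  0.0075]
 [ 0.5896 -0.0079  0.0075]] [ 0.6593 -0.0033  0.0075] 0.13972943306662197 3.7715177342938273
```

```bash
python3 -m inch '[[[-0.002,0,-0.04],0],[[-0.002,0,-0.08],0],[[-0.002,0,-0.12],0],[[-0.002,0,-0.14],0],[[-0.002,0,-0.147],0],[[-0.002,0,-0.147],0]]'
python3 -m inch '[[[0,0,0],0],[[0,0,0],0],[[0,0,0],0],[[0,0,0],0],[[0,0,0],0],[[0,0,0],0],[[0,0,0],0],[[0,0,0],0]]' -1 40
```

```text
clock: 2.5
eef_pos: [0.6445, -0.1211, 0.016]
ee_rot: [[0.999, -0.034, 0.001], [-0.034, -0.999, -0.0], [0.001, 0.0, -1.0]]
ft_force: [0.7, 1.2, 0.1]
finger_gap: 0.0854
gripper_force: 0.0
clock: 3.3
eef_pos: [0.6453, -0.1199, 0.0166]
ee_rot: [[0.999, -0.032, 0.002], [-0.032, -0.999, -0.001], [0.002, 0.0, -1.0]]
ft_force: [-0.9, 0.7, 5.7]
finger_gap: 0.027
gripper_force: 41.1
```

```bash
python3 -m inch '[[[0,0,0.02],0],[[0,0,0.06],0],[[0,0.02,0.1],0],[[-0.01,0.05,0.1],0.03],[[-0.02,0.09,0.1],0.06],[[-0.035,0.13,0.1],0.1],[[-0.045,0.17,0.1],0.14],[[-0.055,0.21,0.1],0.18],[[-0.07,0.25,0.1],0.225],[[-0.08,0.29,0.1],0.225],[[-0.09,0.33,0.1],0.225],[[-0.1,0.37,0.1],0.225]]'
python3 -m inch '[[[-0.01,0.04,0],0],[[-0.02,0.08,0],0],[[-0.03,0.11,0],0],[[-0.036,0.13,0],0],[[-0.037,0.137,0],0],[[-0.037,0.137,0],0]]'
python3 - <<'E'
from h import *
snap('scene','s1')
E
python3 look.py w2
```

```text
clock: 4.5
eef_pos: [0.543, 0.2516, 0.1147]
ee_rot: [[0.981, 0.192, -0.001], [0.192, -0.981, -0.0], [-0.001, 0.0, -1.0]]
ft_force: [0.5, -0.4, 0.3]
finger_gap: 0.0269
gripper_force: 40.4
clock: 5.1
eef_pos: [0.5066, 0.3877, 0.1147]
ee_rot: [[0.981, 0.193, -0.001], [0.193, -0.981, -0.001], [-0.001, 0.001, -1.0]]
ft_force: [0.1, -0.1, -1.0]
finger_gap: 0.0271
gripper_force: 40.4
t 5.2 tcp [0.5072 0.3862 0.1148] yaw 11.029754084708737 gap 0.026937907961210265 tcp px [[320.0815 323.4386]]
```

View pics/w2.png

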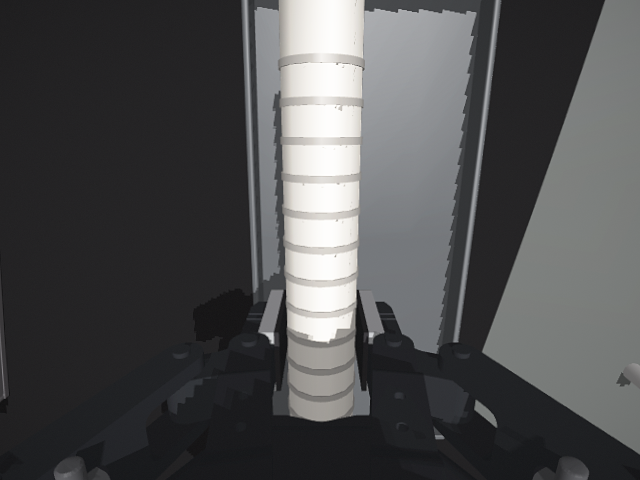

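The held grip sits over the tray. The left wall's inner rim runs (254,100) to (261,290) and the right one (479,100) to (457,320). I'll check the tray's axis from those.

Run:
```python
from m2 import *
c=load('w2')[1]; im=load('w2')[0]
for r in(100,180,260): print(r,im[r,236:270].max(1).tolist(), im[r,452:500].max(1).tolist())
P=ray(c,[(251,100),(258,290),(484,100),(460,310)],.025)[:,:2]
th=np.radians(11); T=np.array([.513,.363]); a=np.array([np.cos(th),np.sin(th)]); n=np.array([-a[1],a[0]])
print(P,(P-T)@a,(P-T)@n)
```

```text
100 [36, 38, 37, 38, 39, 38, 37, 35, 49, 92, 115, 126, 154, 165, 121, 87, 59, 62, 62, 60, 71, 115, 147, 144, 145, 145, 145, 145, 145, 144, 145, 146, 146, 146] [145, 145, 145, 145, 145, 143, 143, 143, 143, 144, 143, 144, 145, 144, 66, 69, 71, 70, 61, 53, 54, 53, 54, 55, 54, 55, 54, 55, 54, 52, 58, 82, 128, 164, 163, 138, 117, 78, 41, 36, 38, 37, 36, 38, 36, 37, 38, 37]
180 [37, 38, 38, 38, 39, 38, 39, 39, 38, 37, 36, 42, 87, 116, 124, 148, 146, 115, 81, 61, 58, 58, 59, 92, 126, 135, 134, 134, 135, 134, 135, 135, 136, 136] [132, 133, 135, 116, 67, 70, 71, 72, 70, 65, 55, 55, 55, 55, 55, 55, 56, 55, 55, 54, 53, 71, 114, 154, 165, 146, 124, 77, 40, 36, 38, 38, 38, 38, 37, 38, 38, 38, 38, 37, 38, 38, 39, 37, 38, 37, 38, 38]
260 [38, 39, 39, 38, 39, 37, 39, 39, 38, 39, 38, 38, 38, 37, 35, 78, 112, 119, 134, 134, 116, 81, 62, 63, 62, 61, 100, 121, 124, 123, 123, 123, 123, 122] [61, 54, 55, 55, 56, 55, 56, 56, 55, 55, 54, 73, 120, 149, 152, 140, 107, 67, 34, 37, 38, 38, 37, 38, 38, 37, 38, 38, 38, 38, 39, 38, 38, 38, 37, 38, 37, 37, 39, 37, 38, 36, 38, 37, 37, 38, 38, 38]
[[0.5871 0.441 ]
 [0.4744 0.4204]
 [0.6126 0.3133]
 [0.4855 0.2884]] [ 0.0877 -0.027   0.0883 -0.0412] [ 0.0624  0.0637 -0.0678 -0.0679]
```

```bash
python3 -m inch '[[[0.001,-0.002,-0.03],0],[[0.001,-0.002,-0.06],0],[[0.001,-0.002,-0.08],0],[[0.001,-0.002,-0.09],0],[[0.001,-0.002,-0.094],0],[[0.001,-0.002,-0.094],0],[[0.001,-0.002,-0.094],0]]'
python3 -m inch '[[[0,0,0],0],[[0,0,0],0],[[0,0,0],0],[[0,0,0],0],[[0,0,0.02],0],[[0,0,0.05],0],[[0,0,0.08],0],[[0,0,0.1],0],[[0,0,0.1],0]]' -0.1
```

```text
clock: 5.9
eef_pos: [0.5095, 0.3855, 0.0225]
ee_rot: [[0.982, 0.191, 0.002], [0.191, -0.982, 0.001], [0.002, -0.001, -1.0]]
ft_force: [-0.1, 0.4, -0.7]
finger_gap: 0.0268
gripper_force: 40.4
clock: 6.8
eef_pos: [0.5108, 0.3871, 0.1254]
ee_rot: [[0.981, 0.192, 0.007], [0.192, -0.981, 0.004], [0.008, -0.003, -1.0]]
ft_force: [0.3, 0.1, -0.3]
finger_gap: 0.0386
gripper_force: 0.0
```

```bash
python3 -m inch '[[[0,-0.02,0.02],0.1],[[-0.01,-0.06,0.02],0.24],[[-0.02,-0.1,0.02],0.38],[[-0.03,-0.14,0.02],0.52],[[-0.04,-0.18,0.02],0.66],[[-0.05,-0.22,0.02],0.8],[[-0.06,-0.26,0.02],0.94],[[-0.07,-0.3,0.02],1.08],[[-0.077,-0.34,0.02],1.22],[[-0.077,-0.38,0.02],1.36],[[-0.077,-0.41,0.02],1.5],[[-0.077,-0.434,0.02],1.57]]' 0.1
python3 -m inch '[[[0,0,0],0],[[0,0,0],0]]'
python3 look.py w3; python3 -c "
from h import *
snap('scene','s2')"
```

```text
clock: 8.0
eef_pos: [0.43, -0.0503, 0.1401]
ee_rot: [[-0.194, 0.981, -0.002], [0.981, 0.194, 0.0], [0.0, -0.002, -1.0]]
ft_force: [-0.4, -0.1, 0.7]
finger_gap: 0.0473
gripper_force: 0.0
clock: 8.2
eef_pos: [0.4303, -0.0487, 0.1403]
ee_rot: [[-0.188, 0.982, -0.002], [0.982, 0.188, 0.001], [0.001, -0.002, -1.0]]
ft_force: [0.6, 0.1, -0.9]
finger_gap: 0.0473
gripper_force: 0.0
t 8.25 tcp [ 0.4304 -0.0482  0.1404] yaw 100.91220513181356 gap 0.04689569038869672 tcp px [[320.4557 319.8985]]
```

View pics/w3.png

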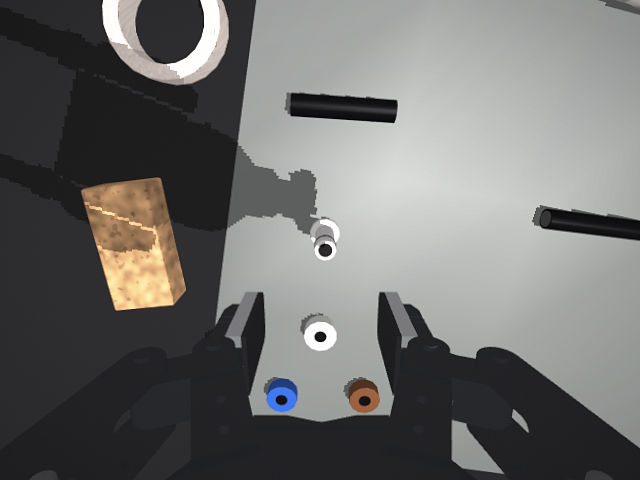

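View pics/s2.png

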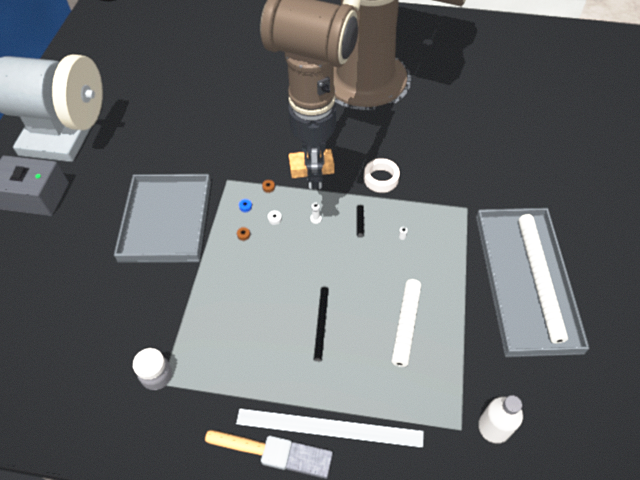

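In the scene view the long grip lies in the long tray, (528,218) to (560,338), clear of the walls. In the wrist view the adapter's top is at (325,250) with its collar at (324,231). The silver weight's top is at (320,336), with blue (281,398) and brown (364,400) beside it.

Run:
```python
from m2 import *
c=load('w3')[1]
print(ray(c,[(325,250)],.046),ray(c,[(324,232)],.004),ray(c,[(320,336)],.012))
print(ray(c,[(290,105),(396,111)],.0075))
```

```text
[[ 0.4333 -0.0493  0.046 ]] [[ 0.4328 -0.0488  0.004 ]] [[ 0.4454 -0.1302  0.012 ]]
[[0.3937 0.034  0.0075]
 [0.4641 0.0437 0.0075]]
```

```bash
python3 -m inch '[[[0.003,-0.001,-0.02],0],[[0.003,-0.001,-0.05],0],[[0.003,-0.001,-0.08],0],[[0.003,-0.001,-0.1],0],[[0.003,-0.001,-0.114],0],[[0.003,-0.001,-0.114],0],[[0.003,-0.001,-0.114],0]]'
python3 -m inch '[[[0,0,0],0],[[0,0,0],0],[[0,0,0],0],[[0,0,0],0],[[0,0,0],0],[[0,0,0],0]]' -1 40
```

```text
clock: 9.0
eef_pos: [0.4341, -0.0488, 0.0271]
ee_rot: [[-0.192, 0.981, -0.001], [0.981, 0.192, 0.0], [0.0, -0.001, -1.0]]
ft_force: [-0.1, 0.2, 0.5]
finger_gap: 0.0468
gripper_force: 0.0
clock: 9.6
eef_pos: [0.4352, -0.0498, 0.0282]
ee_rot: [[-0.19, 0.982, 0.002], [0.982, 0.19, -0.0], [-0.0, 0.002, -1.0]]
ft_force: [-0.3, 1.7, 6.5]
finger_gap: 0.0127
gripper_force: 39.2
```

```bash
python3 -m inch '[[[0,0,0.02],0],[[0,0,0.05],0],[[0.005,0.02,0.08],0],[[0.02,0.055,0.09],0],[[0.035,0.095,0.09],0],[[0.05,0.135,0.09],0],[[0.065,0.175,0.09],0],[[0.08,0.215,0.09],0],[[0.095,0.255,0.09],0],[[0.11,0.295,0.09],0],[[0.125,0.335,0.09],0],[[0.138,0.37,0.09],0]]'
python3 -m inch '[[[0.006,0.019,0],0],[[0.006,0.019,-0.02],0],[[0.006,0.019,-0.05],0],[[0.006,0.019,-0.07],0],[[0.006,0.019,-0.08],0],[[0.006,0.019,-0.0855],0],[[0.006,0.019,-0.0855],0],[[0.006,0.019,-0.0855],0]]'
```

```text
clock: 10.8
eef_pos: [0.5725, 0.3221, 0.1169]
ee_rot: [[-0.191, 0.982, 0.0], [0.982, 0.191, -0.0], [-0.0, -0.0, -1.0]]
ft_force: [0.8, -0.3, 0.6]
finger_gap: 0.0128
gripper_force: 39.0
clock: 11.6
eef_pos: [0.5791, 0.3395, 0.0327]
ee_rot: [[-0.191, 0.982, 0.002], [0.982, 0.191, 0.001], [0.001, 0.002, -1.0]]
ft_force: [0.2, -0.5, 0.4]
finger_gap: 0.0129
gripper_force: 38.9
```

```bash
python3 -m inch '[[[0,0,-0.001],0],[[0,0,-0.001],0]]'; python3 -m inch '[[[0,0,-0.001],0],[[0,0,-0.001],0]]'
```

```text
clock: 11.8
eef_pos: [0.5791, 0.3396, 0.0323]
ee_rot: [[-0.191, 0.982, 0.002], [0.982, 0.191, 0.001], [0.0, 0.002, -1.0]]
ft_force: [-2.2, -0.7, 4.7]
finger_gap: 0.0127
gripper_force: 39.6
clock: 12.0
eef_pos: [0.5792, 0.3396, 0.0323]
ee_rot: [[-0.191, 0.982, 0.001], [0.982, 0.191, 0.001], [0.0, 0.002, -1.0]]
ft_force: [-2.4, -1.8, 9.6]
finger_gap: 0.0125
gripper_force: 40.1
```

```bash
python3 -m inch '[[[0,0,0.0015],0],[[0,0,0.0015],0],[[0,0,0.0015],0],[[0,0,0.0015],0],[[0,0,0.02],0],[[0,0,0.05],0],[[0,0,0.09],0],[[-0.01,-0.035,0.11],0],[[-0.02,-0.075,0.11],0],[[-0.033,-0.12,0.11],0],[[-0.046,-0.165,0.11],0],[[-0.059,-0.21,0.11],0]]' -0.1
python3 -m inch '[[[-0.013,-0.045,0],0],[[-0.026,-0.09,0],0],[[-0.039,-0.135,0],0],[[-0.052,-0.18,0],0],[[-0.064,-0.22,0],0],[[-0.072,-0.25,0],0],[[-0.075,-0.26,0],0],[[-0.075,-0.26,0],0]]' 0.1
python3 look.py w4;  python3 -c "
from h import *
snap('side','d4');a=snap('scene','s4')[0][195:370,460:610];cv2.imwrite('pics/c4.png',cv2.resize(a[:,:,::-1],None,fx=3,fy=3))
w=load('w4')[0];print(w.shape)"
```

```text
clock: 13.2
eef_pos: [0.5191, 0.1279, 0.1413]
ee_rot: [[-0.192, 0.981, 0.002], [0.981, 0.192, 0.0], [-0.0, 0.002, -1.0]]
ft_force: [0.8, -0.3, 1.2]
finger_gap: 0.039
gripper_force: 0.0
clock: 14.0
eef_pos: [0.4444, -0.1318, 0.1408]
ee_rot: [[-0.188, 0.982, 0.002], [0.982, 0.188, -0.0], [-0.001, 0.002, -1.0]]
ft_force: [-0.3, 0.0, 0.0]
finger_gap: 0.047
gripper_force: 0.0
t 14.05 tcp [ 0.4446 -0.1308  0.1405] yaw 100.90943863275885 gap 0.04693672946581378 tcp px [[320.8853 318.2637]]
(480, 640, 3)
```

View pics/c4.png

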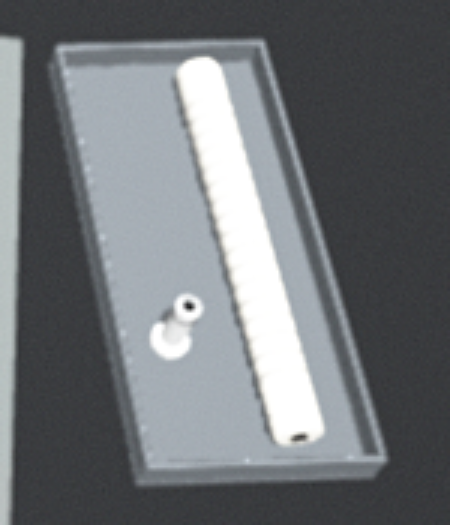

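View pics/w4.png

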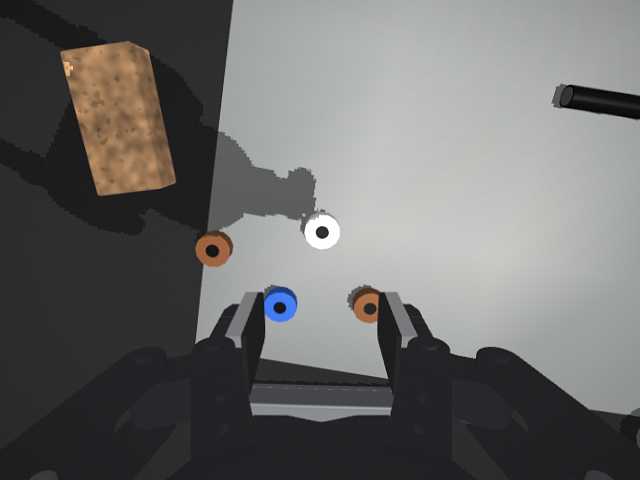

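The crop shows the adapter upright on its collar at (171,340), clear of the grip. In the wrist view the weight's top is at (322,232), and the blue (280,306) and brown (369,305) discs are off to the robot's right.

Run:
```python
from m2 import *
c=load('w4')[1]
print(ray(c,[(322,232),(280,308),(369,308)],.012), sense()['eef_pos'])
```

```text
[[ 0.4456 -0.1304  0.012 ]
 [ 0.4253 -0.1957  0.012 ]
 [ 0.4924 -0.183   0.012 ]] [ 0.4446 -0.1298  0.1401]
```

```bash
python3 -m inch '[[[0.001,0,-0.03],0],[[0.001,0,-0.06],0],[[0.001,0,-0.09],0],[[0.001,0,-0.11],0],[[0.001,0,-0.122],0],[[0.001,0,-0.1265],0],[[0.001,0,-0.1265],0],[[0.001,0,-0.1265],0]]'
python3 -m inch '[[[0,0,0],0],[[0,0,0],0],[[0,0,0],0],[[0,0,0],0],[[0,0,0],0],[[0,0,0],0]]' -1 40
```

```text
clock: 14.95
eef_pos: [0.4463, -0.1308, 0.0141]
ee_rot: [[-0.191, 0.982, 0.002], [0.982, 0.191, -0.001], [-0.001, 0.002, -1.0]]
ft_force: [0.6, -0.3, -0.1]
finger_gap: 0.0471
gripper_force: 0.0
clock: 15.55
eef_pos: [0.4463, -0.1311, 0.0145]
ee_rot: [[-0.19, 0.982, 0.002], [0.982, 0.19, -0.001], [-0.001, 0.002, -1.0]]
ft_force: [-1.4, 0.6, 6.4]
finger_gap: 0.0237
gripper_force: 39.0
```

```bash
python3 -m inch '[[[0,0,0.02],0],[[0,0,0.05],0],[[0,0.02,0.08],0],[[0,0.055,0.09],0],[[0.005,0.1,0.09],0],[[0.005,0.145,0.09],0],[[0.01,0.19,0.09],0],[[0.01,0.235,0.09],0],[[0.015,0.28,0.09],0],[[0.015,0.325,0.09],0],[[0.02,0.37,0.09],0],[[0.02,0.41,0.09],0]]'
python3 -m inch '[[[0,0.03,0],0],[[0,0.038,-0.01],0],[[0,0.038,-0.04],0],[[0,0.038,-0.065],0],[[0,0.038,-0.08],0],[[0,0.038,-0.0855],0],[[0,0.038,-0.0855],0],[[0,0.038,-0.0855],0]]'
python3 -m inch '[[[0,0,-0.001],0],[[0,0,-0.001],0]]'
```

```text
clock: 16.75
eef_pos: [0.4656, 0.2815, 0.1037]
ee_rot: [[-0.191, 0.982, 0.002], [0.982, 0.191, 0.001], [0.0, 0.002, -1.0]]
ft_force: [1.0, -0.8, -0.3]
finger_gap: 0.0234
gripper_force: 39.3
clock: 17.55
eef_pos: [0.4654, 0.3166, 0.0183]
ee_rot: [[-0.19, 0.982, -0.0], [0.982, 0.19, -0.0], [-0.0, -0.0, -1.0]]
ft_force: [-0.2, -1.1, 2.2]
finger_gap: 0.0235
gripper_force: 42.0
clock: 17.75
eef_pos: [0.4655, 0.3167, 0.0181]
ee_rot: [[-0.19, 0.982, -0.0], [0.982, 0.19, -0.001], [-0.001, -0.001, -1.0]]
ft_force: [-2.3, -1.3, 9.0]
finger_gap: 0.0238
gripper_force: 42.8
```

```bash
python3 -m inch '[[[0,0,0.001],0],[[0,0,0.001],0],[[0,0,0.001],0],[[0,0,0.001],0],[[0,0,0.02],0],[[0,0,0.06],0],[[0,0,0.1],-0.1],[[0,0,0.12],-0.24],[[0.02,-0.02,0.13],-0.38],[[0.04,-0.04,0.13],-0.52],[[0.06,-0.06,0.13],-0.66],[[0.08,-0.08,0.13],-0.8]]' 0.1
python3 -m inch '[[[0.02,-0.02,0],-0.14],[[0.04,-0.04,0],-0.28],[[0.06,-0.06,0],-0.42],[[0.08,-0.075,0],-0.56],[[0.092,-0.085,0],-0.7],[[0.094,-0.087,0],-0.84],[[0.094,-0.087,0],-0.98],[[0.094,-0.087,0],-1.045],[[0.094,-0.087,0],-1.045],[[0.094,-0.087,0],-1.045]]' 0.6
python3 look.py w5;  python3 -c "
from h import *
a=snap('scene','s5')[0][195:370,460:610];w=load('w5')[0]
o=np.hstack([cv2.resize(w,(560,420)),cv2.resize(a[:,:,::-1],(240,280),interpolation=3)[:280] if 0 else cv2.copyMakeBorder(cv2.resize(a[:,:,::-1],(240,280)),0,140,0,0,0)]);cv2.imwrite('pics/c5.png',o)"
```

```text
clock: 18.95
eef_pos: [0.5458, 0.2366, 0.1468]
ee_rot: [[0.576, 0.818, 0.0], [0.818, -0.576, 0.0], [0.0, 0.0, -1.0]]
ft_force: [0.8, 0.8, -0.1]
finger_gap: 0.047
gripper_force: 0.0
clock: 19.95
eef_pos: [0.639, 0.1502, 0.1464]
ee_rot: [[0.997, -0.081, -0.0], [-0.081, -0.997, -0.0], [-0.0, 0.0, -1.0]]
ft_force: [-0.4, -0.1, -1.3]
finger_gap: 0.0686
gripper_force: 0.0
t 20.0 tcp [0.639  0.1503 0.1465] yaw -4.6353596467783955 gap 0.06882262500823731 tcp px [[318.7312 324.2635]]
```

View pics/c5.png

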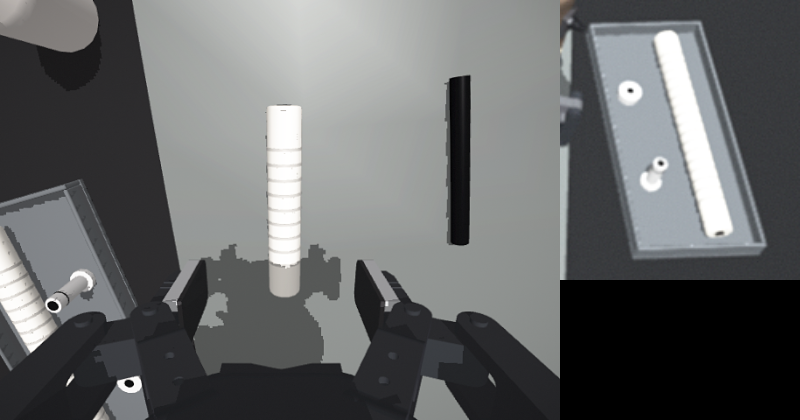

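The weight lies flat at (629,93) and the adapter stands at (652,180), both clear of the grip. In the wrist view the short grip runs from (283,104) to (285,296) in crop pixels, between the fingers.

Run:
```python
from m2 import *
c=load('w5')[1]; k=640/560
P=ray(c,np.array([(284,105),(285,294)])*k,.014); d=P[0]-P[1]; print(P,P.mean(0),np.linalg.norm(d),np.degrees(np.arctan2(d[1],d[0])), sense()['eef_pos'])
```

```text
[[0.7183 0.1404 0.014 ]
 [0.5549 0.1522 0.014 ]] [0.6366 0.1463 0.014 ] 0.16378534433036862 -4.134561303672456 [0.6391 0.1503 0.1466]
```

```bash
python3 -m inch '[[[-0.002,-0.003,-0.03],0.01],[[-0.002,-0.003,-0.07],0.01],[[-0.002,-0.003,-0.1],0.01],[[-0.002,-0.003,-0.12],0.01],[[-0.002,-0.003,-0.1305],0.01],[[-0.002,-0.003,-0.1305],0.01],[[-0.002,-0.003,-0.1305],0.01]]'
python3 -m inch '[[[0,0,0],0],[[0,0,0],0],[[0,0,0],0],[[0,0,0],0],[[0,0,0],0],[[0,0,0],0],[[0,0,0],0]]' -1 40
```

```text
clock: 20.75
eef_pos: [0.6381, 0.1475, 0.0171]
ee_rot: [[0.997, -0.072, 0.002], [-0.072, -0.997, 0.0], [0.001, -0.0, -1.0]]
ft_force: [-0.1, 0.0, -0.0]
finger_gap: 0.0682
gripper_force: 0.0
clock: 21.45
eef_pos: [0.6385, 0.1475, 0.0178]
ee_rot: [[0.997, -0.072, 0.003], [-0.072, -0.997, 0.0], [0.002, -0.001, -1.0]]
ft_force: [0.0, 0.7, 5.9]
finger_gap: 0.0268
gripper_force: 40.7
```

```bash
python3 -m inch '[[[0,0,0.02],0],[[0,0,0.06],0],[[-0.005,-0.02,0.1],0],[[-0.018,-0.05,0.1],0.03],[[-0.033,-0.092,0.1],0.06],[[-0.048,-0.134,0.1],0.1],[[-0.063,-0.176,0.1],0.14],[[-0.078,-0.218,0.1],0.18],[[-0.093,-0.26,0.1],0.206],[[-0.108,-0.302,0.1],0.206],[[-0.12,-0.34,0.1],0.206],[[-0.133,-0.378,0.1],0.206]]'
python3 -m inch '[[[-0.013,-0.04,0],0],[[-0.025,-0.07,0],0],[[-0.029,-0.082,0],0],[[-0.029,-0.082,0],0],[[-0.029,-0.082,0],0]]'
python3 look.py w6
```

```text
clock: 22.65
eef_pos: [0.5031, -0.2321, 0.116]
ee_rot: [[0.991, 0.133, -0.0], [0.133, -0.991, 0.0], [-0.0, -0.0, -1.0]]
ft_force: [0.8, -0.9, -1.0]
finger_gap: 0.0267
gripper_force: 40.1
clock: 23.15
eef_pos: [0.4751, -0.3117, 0.1159]
ee_rot: [[0.991, 0.133, -0.001], [0.133, -0.991, 0.001], [-0.0, -0.001, -1.0]]
ft_force: [-0.2, 0.3, -0.3]
finger_gap: 0.0268
gripper_force: 40.1
t 23.2 tcp [ 0.4753 -0.3113  0.1159] yaw 7.708861274448501 gap 0.027114228681354716 tcp px [[317.5866 323.2138]]
```

View pics/w6.png

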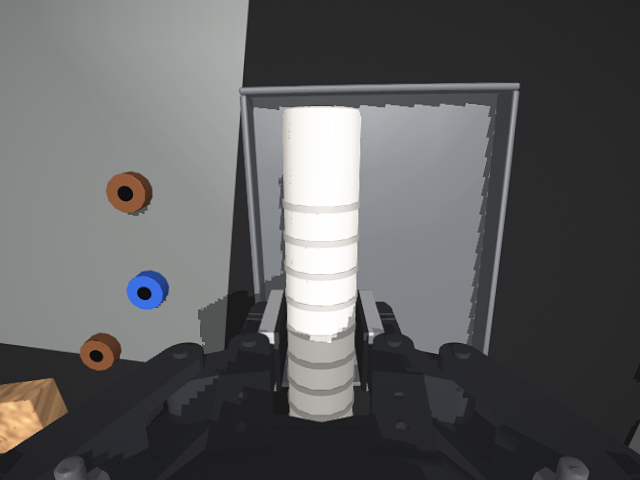

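The rim's outer far corners are at (241,90) and (519,86), and the held grip lies parallel to the walls. I'll check lateral and lengthwise clearance.

Run:
```python
from m2 import *
c=load('w6')[1]
P=ray(c,[(241,91),(519,85),(258,290),(486,350)],.025)[:,:2]
th=np.radians(7.7); a=np.array([np.cos(th),np.sin(th)]); n=np.array([-a[1],a[0]]); t=np.array(sense()['eef_pos'])[:2]
print(P,(P-t)@a,(P-t)@n); d=P[0]-P[1]; print(np.linalg.norm(d),np.degrees(np.arctan2(d[1],d[0]))-90)
G=ray(c,[(321,108)],.116); print((G[0,:2]-t)@a)
```

```text
[[ 0.5625 -0.2559]
 [ 0.5869 -0.4091]
 [ 0.4441 -0.2758]
 [ 0.4202 -0.4339]] [ 0.0938  0.0975 -0.0262 -0.0711] [ 0.0432 -0.1119  0.0393 -0.1141]
0.15515541507292932 9.051357728238045
0.07951355855075833
```

```bash
python3 -m inch '[[[-0.001,-0.006,-0.03],0.01],[[-0.001,-0.006,-0.06],0.01],[[-0.001,-0.006,-0.08],0.01],[[-0.001,-0.006,-0.09],0.01],[[-0.001,-0.006,-0.094],0.01],[[-0.001,-0.006,-0.094],0.01],[[-0.001,-0.006,-0.094],0.01]]'
python3 -m inch '[[[0,0,-0.001],0],[[0,0,-0.001],0]]'
```

```text
clock: 23.9
eef_pos: [0.4754, -0.3188, 0.0233]
ee_rot: [[0.99, 0.144, 0.002], [0.144, -0.99, -0.001], [0.002, 0.002, -1.0]]
ft_force: [-0.5, -0.7, -0.3]
finger_gap: 0.0267
gripper_force: 40.1
clock: 24.1
eef_pos: [0.4747, -0.3189, 0.0218]
ee_rot: [[0.99, 0.144, 0.001], [0.144, -0.99, -0.001], [0.001, 0.001, -1.0]]
ft_force: [0.6, 0.1, -0.2]
finger_gap: 0.0271
gripper_force: 40.1
```

```bash
python3 -m inch '[[[0,0,0],0],[[0,0,0],0],[[0,0,0],0],[[0,0,0],0],[[0,0,0.02],0],[[0,0,0.06],0],[[0,0,0.1],0],[[0.015,0.02,0.12],0],[[0.035,0.055,0.12],-0.02],[[0.057,0.095,0.12],-0.04],[[0.08,0.135,0.12],-0.06],[[0.1,0.175,0.12],-0.08]]' -0.1
python3 -m inch '[[[0.025,0.042,0],0],[[0.05,0.084,0],0],[[0.07,0.12,0],0],[[0.082,0.136,0],0],[[0.0845,0.14,0],0],[[0.0845,0.14,0],0],[[0.0845,0.14,0],0]]' 0.4
python3 look.py w7;  python3 -c "
from h import *
a=snap('scene','s7')[0][160:275,100:220];w=load('w7')[0]
o=np.hstack([cv2.resize(w,(560,420)),cv2.copyMakeBorder(cv2.resize(a[:,:,::-1],(240,230)),0,190,0,0,0)]);cv2.imwrite('pics/c7.png',o)"
```

```text
clock: 25.3
eef_pos: [0.5751, -0.1424, 0.1416]
ee_rot: [[0.998, 0.062, 0.001], [0.062, -0.998, -0.0], [0.001, 0.0, -1.0]]
ft_force: [1.0, -0.2, -0.1]
finger_gap: 0.0383
gripper_force: 0.0
clock: 26.0
eef_pos: [0.6577, -0.0054, 0.1409]
ee_rot: [[0.998, 0.062, -0.002], [0.062, -0.998, -0.001], [-0.002, 0.001, -1.0]]
ft_force: [-0.5, -0.1, -0.7]
finger_gap: 0.0599
gripper_force: 0.0
t 26.05 tcp [ 0.6577 -0.0055  0.141 ] yaw 3.5493410136444252 gap 0.05983527598169369 tcp px [[319.1447 324.0862]]
```

View pics/c7.png

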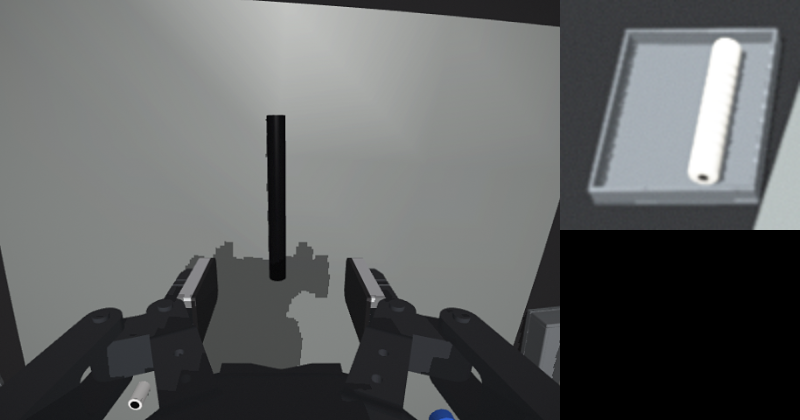

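The short grip lies on the short tray's floor at (715,110), and the long offcut at (276,116) to (278,279) is lined up with the open fingers.

```bash
python3 -m inch '[[[0.0015,0.001,-0.03],0],[[0.0015,0.001,-0.07],0],[[0.0015,0.001,-0.1],0],[[0.0015,0.001,-0.12],0],[[0.0015,0.001,-0.127],0],[[0.0015,0.001,-0.127],0],[[0.0015,0.001,-0.127],0]]'
python3 -m inch '[[[0,0,0],0],[[0,0,0],0],[[0,0,0],0],[[0,0,0],0],[[0,0,0],0],[[0,0,0],0],[[0,0,0],0]]' -1 40
```

```text
clock: 26.8
eef_pos: [0.6612, -0.0035, 0.0156]
ee_rot: [[0.998, 0.063, 0.002], [0.063, -0.998, -0.0], [0.002, 0.0, -1.0]]
ft_force: [0.4, -0.7, 0.7]
finger_gap: 0.0598
gripper_force: 0.0
clock: 27.5
eef_pos: [0.6611, -0.0027, 0.0155]
ee_rot: [[0.998, 0.064, 0.002], [0.064, -0.998, -0.0], [0.002, 0.0, -1.0]]
ft_force: [0.1, -0.2, 5.6]
finger_gap: 0.0136
gripper_force: 41.0
```

```bash
python3 -m inch '[[[0,0,0.02],0],[[0,0,0.06],0],[[-0.008,-0.02,0.1],0],[[-0.023,-0.05,0.1],0.02],[[-0.042,-0.09,0.1],0.04],[[-0.061,-0.13,0.1],0.06],[[-0.08,-0.17,0.1],0.08],[[-0.099,-0.21,0.1],0.08],[[-0.118,-0.25,0.1],0.08],[[-0.137,-0.29,0.1],0.08],[[-0.156,-0.33,0.1],0.08],[[-0.17,-0.362,0.1],0.08]]'
python3 -m inch '[[[-0.006,-0.015,0],0],[[-0.006,-0.015,-0.02],0],[[-0.006,-0.015,-0.05],0],[[-0.006,-0.015,-0.075],0],[[-0.006,-0.015,-0.09],0],[[-0.006,-0.015,-0.0955],0],[[-0.006,-0.015,-0.0955],0],[[-0.006,-0.015,-0.0955],0]]'
python3 -m inch '[[[0,0,-0.001],0],[[0,0,-0.001],0]]'
```

```text
clock: 28.7
eef_pos: [0.4885, -0.3665, 0.1138]
ee_rot: [[0.99, 0.142, -0.001], [0.142, -0.99, 0.0], [-0.001, -0.0, -1.0]]
ft_force: [0.6, -0.5, -0.0]
finger_gap: 0.014
gripper_force: 40.3
clock: 29.5
eef_pos: [0.4851, -0.3796, 0.0193]
ee_rot: [[0.99, 0.144, 0.001], [0.144, -0.99, -0.001], [0.001, 0.001, -1.0]]
ft_force: [0.4, -0.5, -0.8]
finger_gap: 0.0135
gripper_force: 40.8
clock: 29.7
eef_pos: [0.485, -0.3797, 0.0191]
ee_rot: [[0.99, 0.144, 0.001], [0.144, -0.99, -0.0], [0.001, 0.0, -1.0]]
ft_force: [-1.1, 1.8, 5.6]
finger_gap: 0.0134
gripper_force: 41.5
```

Contact with the floor. I'll release, retreat and check.

```bash
python3 -m inch '[[[0,0,0.001],0],[[0,0,0.001],0],[[0,0,0.001],0],[[0,0,0.001],0],[[0,0,0.03],0],[[0,0,0.07],0],[[0,0,0.11],0],[[-0.01,-0.01,0.15],0],[[-0.04,-0.04,0.18],0],[[-0.08,-0.08,0.2],0],[[-0.11,-0.11,0.2],0],[[-0.11,-0.11,0.2],0]]' -0.4
python3 -m inch '[[[0,0,0],0],[[0,0,0],0],[[0,0,0],0]]'
python3 -c "
from h import *
snap('side','d8');snap('scene','s8')"
```

```text
clock: 30.9
eef_pos: [0.3707, -0.4944, 0.2196]
ee_rot: [[0.99, 0.138, -0.0], [0.138, -0.99, -0.005], [-0.001, 0.005, -1.0]]
ft_force: [0.6, -0.7, -0.4]
finger_gap: 0.0258
gripper_force: 0.0
clock: 31.2
eef_pos: [0.375, -0.4883, 0.2169]
ee_rot: [[0.989, 0.145, -0.001], [0.145, -0.989, 0.002], [-0.0, -0.002, -1.0]]
ft_force: [0.1, -0.4, -0.6]
finger_gap: 0.0257
gripper_force: 0.0
```

View pics/s8.png

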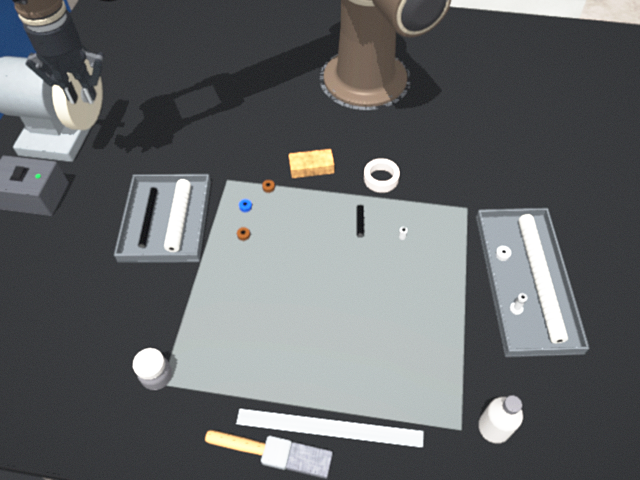

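View pics/d8.png

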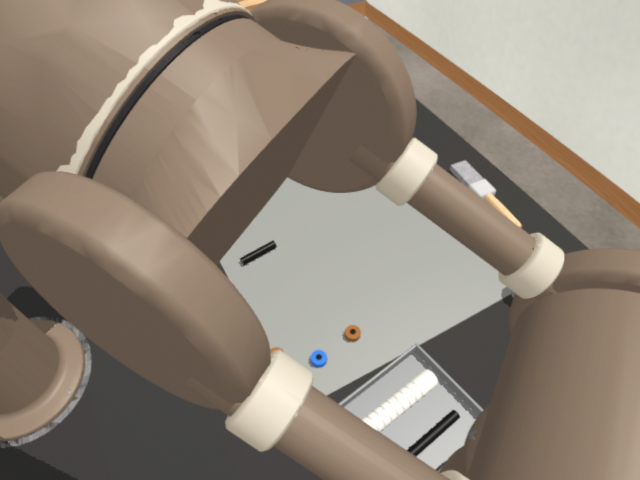

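In the scene view the short tray holds the short grip (178,215) and the long offcut (148,217). The long tray holds the long grip, the flat weight (504,253) and the upright adapter (519,303). The sleeve (403,232), short offcut (360,221) and look-alikes haven't moved. The side view is mostly blocked by the arm, but shows the short tray's parts apart from each other. The tool reads about zero force.

```bash
python3 -c "
from cell import sign_off
print(sign_off())"
```

```text
the job is handed in; nothing more can be done
None
```

Both kits are in their trays as asked, the plain sleeve, the shorter offcut and the look-alikes were left where they were, and I handed the job in at about 31 s on the robot's clock; the hand-in returned no verdict.

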